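# Re-divide the parts tote for a long shaft and a taper arbor

### The job

Slide the two dividers of the parts tote so that the long shaft, the taper arbor and the small bracket each get a bay: lay the long shaft flat in the long bay, and stand the arbor fully home and upright with its taper in the tapered socket, with one divider between shaft and arbor and the other between arbor and the bracket that is already in the end bay. Lower the parts into place rather than dropping them, leave the bracket lying in its bay, and do not disturb the other things on the bench.

Things in the scene. Friction and masses are not known exactly. Their poses are not given: they have to be found in the camera images.
- tote: Fixed steel tote, open above: outside 108 (x) x 338 (y) x 90 mm high, walls 4 mm, inside 100 x 330 mm; plywood floor top 45 mm above the bench, rim 90 mm. Origin: centre of its underside, on the bench. Its y axis is its length, along which the dividers slide. Long bay at the -y end (inner end wall y = -165 mm), socket at y = +63 mm, bracket bay at the +y end.
- socket (a point): Centre of the mouth of the tapered socket, level with the tote's floor top (45 mm above the bench), on the tote's centre line. Round tapered hole, about 32 mm across at the mouth, narrowing to about 20 mm at 45 mm depth; it opens upward.
- divider_a (a joint): Aluminium divider nearer the tote's -y end: 5 mm sheet down to the floor, under a cross bar 116 x 14 mm (top 99 mm above the bench) with an upright tab in its middle. Value in m: sheet centre at tote y = -0.100 + value; 0 to 0.136 (end stops), stays where left, slides with about 2.5 N. At the start the long bay is too short for the shaft.
- divider_a_tab (a point): On divider a's tab, 120 mm above the bench. The tab is a flat upright plate 44 mm along the tote's x, 14 mm thick along the tote's y, from 98 to 132 mm above the bench; axes as the tote's.
- divider_b (a joint): The same kind of divider, nearer the tote's +y end. The sheet's centre lies at tote y = +0.050 + value; runs 0 to 0.072 (end stops), stays where left, about 2.5 N to slide. At the start it stands over the socket or too near it for the arbor.
- divider_b_tab (a point): On divider b's tab, 120 mm above the bench; the same tab as divider a's.
- shaft: Loose steel shaft, 180 mm long along its x axis: a square middle 60 mm long and 24 x 24 mm, and a round end 20 mm thick and 60 mm long on each side. Origin: centre of the underside of the square middle (12 mm below the shaft's axis). Lies flat on the bench; about 0.45 kg.
- arbor: Loose turned steel arbor, 0.42 kg, 128 mm long along z. Origin: centre of the taper's small end. Taper 20 mm across at z = 0, 31 at z = 42; collar 42 across, z = 42 to 52; round body 30 across, z = 52 to 128 (top). Starts leaning about 26 degrees from vertical in the rest, body end up and towards the rest's -x. Seated: collar on the tote floor round the socket, origin 3 mm above the bench.
- rest: Fixed sloping rest: base plate 130 (x) x 84 (y) x 8 mm and, between two grey cheeks, a steel sleeve tilted 26 degrees, its mouth 78 mm above the bench over the origin, facing up and towards -x. The arbor sits loosely in it on its collar and is drawn out along its own axis (42 mm). Origin: centre of its underside.
- bracket: Loose small steel L bracket, 60 (x) x 32 (y) mm, 35 mm high, lying in the tote's +y end bay, centre about tote y = +146 mm. It stays there. Origin: centre of its underside.
- oil_bottle: Bystander: grey bottle, 64 mm across, 190 mm tall, beyond the tote. Origin under its centre.
- nut_jar: Bystander: glass jar, 56 mm across, 85 mm tall. Origin under its centre.
- hammer: Bystander: hammer lying on the bench beyond the tote, its handle along its x axis.
- impact_socket: Bystander: dark steel socket-wrench socket standing on its end, 28 mm across, 40 mm tall, near the tote's +y end. Origin under its centre.
- grease_can: Bystander: steel can, 68 mm across, 100 mm tall. Origin under its centre.
- bearing: Bystander: steel ball bearing lying flat, 52 mm across, 15 mm high. Origin under its centre.
- bolt_carton: Bystander: cardboard carton 70 x 90 x 60 mm high. Origin under its centre.
Not all that is in view belongs to the job. What is shaped like the shaft but brown or purple is not meant. What is shaped like the arbor but orange or pink is not meant.

How it is judged:
By the outcome, as a careful person would: the job done as asked, in the order asked, and still so for the second after the job is handed in, with the robot touching nothing.
It also fails if it takes over 72 s, if anything falls off the work surface, if the arm or the gripper's body presses on something with over 40 N, if the wrist force passes 120 N, or if a joint passes its speed limit or range.

### The arm

A 6-joint arm with a two-finger parallel gripper is mounted at the origin on the work surface. World frame = base frame: x ahead of the robot, y to its left, z up, the work surface at z = 0. Lengths are in mm, angles in rad, forces in N, time in s.
With the tool pointing down it reaches from about 350 to 775 mm from the base axis. Payload 7.3 kg.
Tool frame: the origin (TCP) lies midway between the tips of the shut fingers; the grasp point (between the pads) lies bot.tcp_to_grasp behind it (bot.tcp_to_grasp is the distance from the TCP to the grasp point, in mm); z points along the fingers, y is the direction in which the jaws open and shut (so a half turn about z gives the same grasp; the last joint's range is limited). The gripper opens to 92 mm and grips with 3 to 60 N. Pads are 19 mm wide; open, the fingers measure 130 mm over their backs; the gripper's body (75 mm by 190 mm) begins 47 mm behind the grasp point.
Start: joints at [-1.426, 0.342, 1.524, -0, 1.275, -0.146], TCP at [150.55, -502.971, 226.741] pointing down, gripper open.
Joint ranges: [-2.53, 2.53], [-0.77, 2.02], [0.04, 2.7], [-1, 4.14], [0.28, 2.66], [-3.11, 3.11]. Speed limits (rad/s): [2.57, 2.57, 3.14, 3.14, 3.14, 3.14].

### API

Orientations are given as [roll, pitch, yaw] about the fixed x, y, z axes, in that order (R = Rz(yaw) Ry(pitch) Rx(roll)).
In Python, from plant import bot gives the robot as it stands.
- The arm moves only by the shell command python3 -m inch 'ROWS'. ROWS is JSON, one flat list of numbers, 7 for each row, row after row: the shift along the world's x, y, z in cm, then the turn, a rotation vector about the world's x, y, z in degrees, then the gripper command: -1 is shut, 1 is fully open, values between are in proportion. In form: [tx, ty, tz, ax, ay, az, fingers, tx, ty, tz, ax, ay, az, fingers, ...]. A call has exactly 5 rows; each row is the pose to reach, as a shift and turn from the pose measured when the call began; what a row does not reach only later rows make up. A row lasts 1/10 s, in which the tool goes at most 50 mm and 8.59 degrees, less where a joint would pass 70% of its speed; a pose out of reach is approached as far as the arm can. A call with a gripper value outside its range is refused whole. The fingers move at their own pace and stop on an object; the grip force is fixed at half the most. Time passes only in rows, so rows that repeat a pose let the fingers close, or fill a call up. It gives the time, the measured TCP pose, the force and the opening at its end, in the units of the state.
- bot.get_obs(): the state, without advancing time (a new reading comes with each control period).
- bot.capture(name): name is "scene" or "top" or "wrist"; returns the picture (400x640x3 uint8, red, green, blue); there is no depth.
- bot.calibration(name): a dict with "fx", "fy", "cx", "cy" (pixels), "k1" (the pictures are not rectified: a ray, as slopes to the right and down, at radius r is drawn at 1 + k1 r^2 times it, then the intrinsics apply), "cam_to_world" (4x4, takes a point from camera to world coordinates). Camera axes: x right, y down, z forward; pixel columns grow to the right and rows downward; lengths in mm; the calibration is good to about 2 mm. A picture is of the moment at which its call begins: read the wrist's pose just before it. calibration takes no time and is no camera call; for the wrist camera it gives the pose at the moment of the call.
- bot.close_job(): hands the job in, once; it reports no verdict.
The state is a dict: "time": time; "joint_positions": joint angles; "dq": joint speeds; "tau": joint torques, N m; "tool_pos": TCP position; "tcp_rot": TCP orientation; "contact_force": force on the tool from outside, world axes, zero at the start; "moment": the same for the moment, N m; "grip_width": finger opening in mm.
Only numpy, scipy, OpenCV 4.12 (cv2) and the standard library are available. Lean on these libraries where they do the work, as an engineer would, in place of code of your own. Each camera call takes 0.05 s, during which the arm holds its last target.

## Working session

There is one attempt and no reset: what is moved stays moved. The work goes in short steps, Python scripts to look and compute and a shell command to move; the robot and the scene stay as the last step left them, time stands still between calls to the robot, and variables do not carry over. Pictures are saved under pics/ and viewed, and the job is handed in when it is done.

```bash
ls; mkdir -p pics; python3 - <<'E'
from plant import bot
import cv2
print(bot.get_obs()); print(bot.tcp_to_grasp)
for n in("scene","top","wrist"):
    c=bot.calibration(n);print(n,c)
    cv2.imwrite(f"pics/{n}0.png",bot.capture(n)[:,:,::-1])
E
```

```text
pics
{'time': 0.0, 'joint_positions': array([-1.42600939e+00,  3.42716457e-01,  1.52503843e+00, -2.19046884e-05,
        1.27538726e+00, -1.45977227e-01]), 'dq': array([ 0.00049749, -0.00095055,  0.00101276,  0.00057858, -0.00057424,
       -0.00049864]), 'tau': array([-1.75125428e-03, -4.31241024e+01, -2.44228953e+01,  7.15137203e-02,
        5.57394954e-02, -1.06980574e-04]), 'tool_pos': array([ 150.47511   , -502.54021266,  226.04074182]), 'tcp_rot': array([-3.14005660e+00, -2.04664508e-04,  2.90770399e-01]), 'contact_force': array([-0.65220786, -0.21201973,  0.01603396]), 'moment': array([-0.02672018, -0.00955127,  0.02048224]), 'grip_width': 91.60727140943091}
18.8
scene {'fx': 430.25343532830436, 'fy': 430.25343532830436, 'cx': 320.0328787972854, 'cy': 206.33133875582587, 'k1': -0.01649935315132386, 'cam_to_world': array([[ 8.78835563e-01,  3.41354530e-01, -3.33354373e-01,
         1.09005180e+03],
       [ 4.77039205e-01, -6.41873881e-01,  6.00359490e-01,
        -9.58192747e+02],
       [-9.03603380e-03, -6.86640376e-01, -7.26941087e-01,
         1.27305289e+03],
       [ 0.0
[... 358 characters left out ...]
4212e-03,
         2.12407675e+01],
       [ 1.07332939e-02, -1.77810195e-01, -9.84006266e-01,
         1.60785497e+03],
       [ 0.00000000e+00,  0.00000000e+00,  0.00000000e+00,
         1.00000000e+00]])}
wrist {'fx': 289.3286271964833, 'fy': 289.3286271964833, 'cx': 318.1091488498177, 'cy': 200.37616871826162, 'k1': 0.00577652120996544, 'cam_to_world': array([[ 2.85895552e-01, -9.14356443e-01, -2.86733376e-01,
         2.28150798e+02],
       [-9.58259295e-01, -2.73324075e-01, -8.38634174e-02,
        -4.79635675e+02],
       [-1.69007872e-03,  2.98741101e-01, -9.54332698e-01,
         3.85373023e+02],
       [ 0.00000000e+00,  0.00000000e+00,  0.00000000e+00,
         1.00000000e+00]])}
```

View pics/scene0.png

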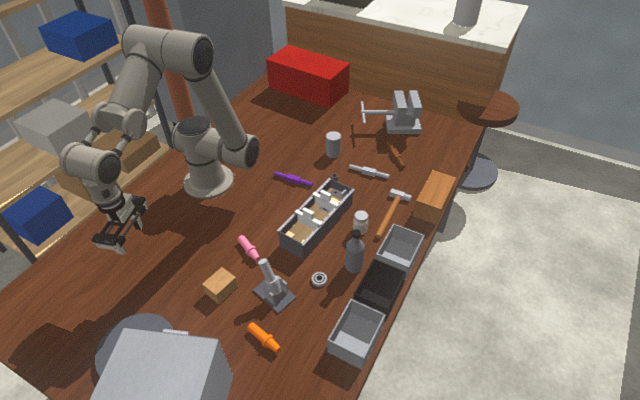

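View pics/top0.png

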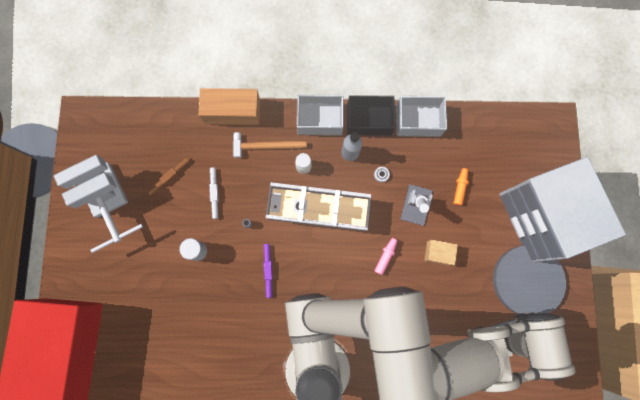

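View pics/wrist0.png

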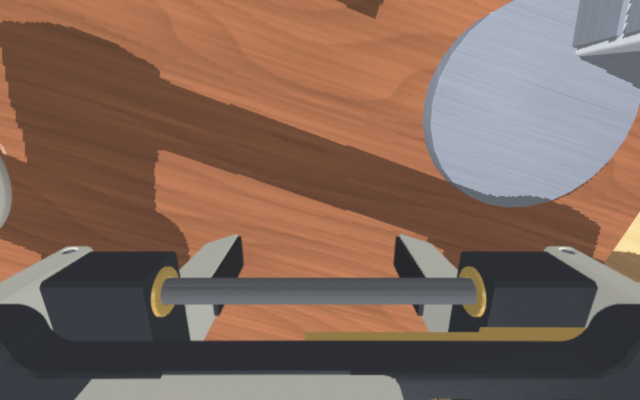

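The top view shows the tote at about (319,207), the grey shaft at (214,193), and the rest with the arbor at (418,204). The decoys are purple (268,270), brown (170,176), orange (461,187) and pink (386,256). Next I'll write helpers and zoom in.

```bash
cat > h.py <<'E'
import numpy as np, cv2
from plant import bot
from scipy.spatial.transform import Rotation as R
from scipy.optimize import least_squares
def proj(c,P):
    P=np.atleast_2d(np.asarray(P,float));T=np.array(c["cam_to_world"]);q=(P-T[:3,3])@T[:3,:3]
    s=q[:,:2]/q[:,2:];k=1+c["k1"]*(s**2).sum(1,keepdims=True);s=s*k
    return s*[c["fx"],c["fy"]]+[c["cx"],c["cy"]]
def ray(c,uv):
    d=(np.asarray(uv,float)-[c["cx"],c["cy"]])/[c["fx"],c["fy"]]
    s=d.copy()
    for _ in range(20): s=d/(1+c["k1"]*(s@s))
    T=np.array(c["cam_to_world"]);v=T[:3,:3]@np.array([s[0],s[1],1]);return T[:3,3],v/np.linalg.norm(v)
def atz(c,uv,z):
    o,v=ray(c,uv);return o+v*(z-o[2])/v[2]
def tri(cs,uvs):
    A=np.zeros((3,3));b=np.zeros(3);rs=[ray(c,u) for c,u in zip(cs,uvs)]
    for o,v in rs:
        M=np.eye(3)-np.outer(v,v);A+=M;b+=M@o
    X=np.linalg.solve(A,b)
    return X,[np.linalg.norm((np.eye(3)-np.outer(v,v))@(X-o)) for o,v in rs]
def crop(im,x0,y0,x1,y1,f,name):
    cv2.imwrite(name,cv2.resize(im[y0:y1,x0:x1],None,fx=f,fy=f,interpolation=cv2.INTER_CUBIC))
E
python3 - <<'E'
from h import *
t=cv2.imread("pics/top0.png");s=cv2.imread("pics/scene0.png")
crop(t,190,130,450,290,3,"pics/t1.png");crop(s,200,120,430,350,2.6,"pics/s1.png")
E
```

```text
(no output)
```

View pics/t1.png

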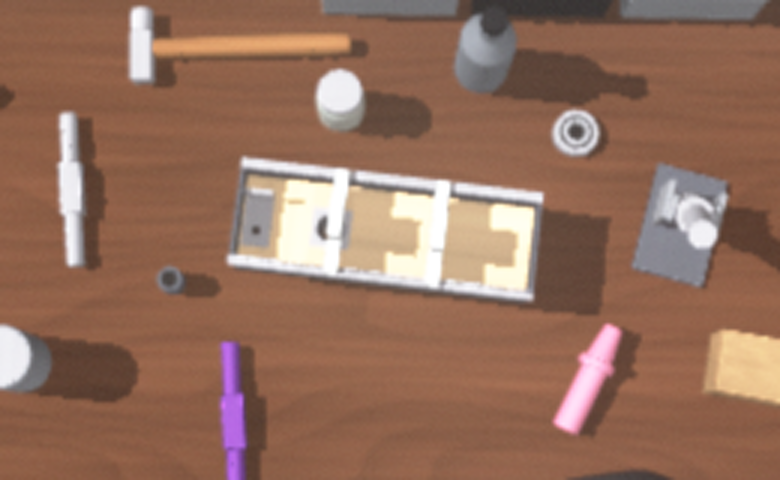

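View pics/s1.png

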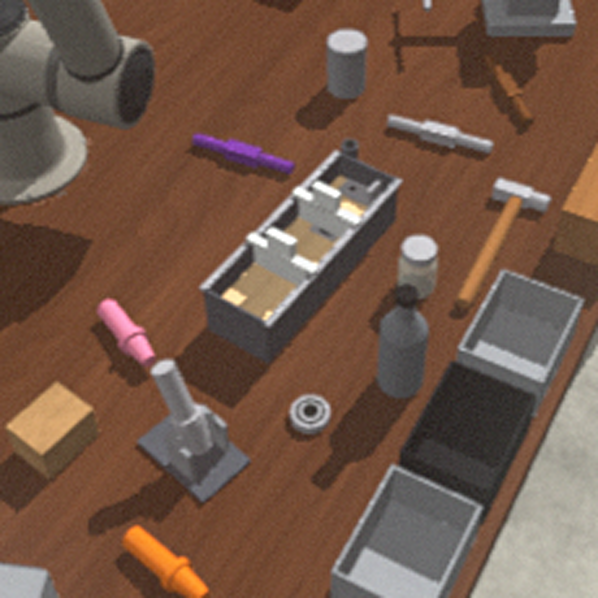

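```bash
cat > m1.py <<'E'
from h import *
ct,cs=bot.calibration("top"),bot.calibration("scene")
T=lambda p:(np.array(p)+.5)/3-.5+[190,130]
S=lambda p:(np.array(p)+.5)/2.6-.5+[200,120]
names=["+x+y","+x-y","-x-y","-x+y"]
tp=[(243,158),(542,193),(531,299),(228,266)]
sp=[(402,180),(268,323),(203,288),(340,150)]
for n,a,b in zip(names,tp,sp):
    print(n,*[np.round(q,1) for q in tri([ct,cs],[T(a),S(b)])],atz(ct,T(a),90).round(),atz(cs,S(b),90).round())
print("shaft ends/mid top")
for a,b in [((68,114),(389,122)),((76,264),(490,148)),((71,188),(441,132))]:
    print(*[np.round(q,1) for q in tri([ct,cs],[T(a),S(b)])],atz(ct,T(a),20).round(),atz(cs,S(b),20).round())
print("arbor top"); a,b=(704,233),(164,367);print(*[np.round(q,1) for q in tri([ct,cs],[T(a),S(b)])])
E
python3 m1.py
```

```text
+x+y [619.5 165.4  87.9] [1.8 1.8] [618. 164.  90.] [622. 165.  90.]
+x-y [ 581.1 -169.7   91.7] [0.2 0.2] [ 581. -170.   90.] [ 580. -168.   90.]
-x-y [ 465.1 -155.4   84.3] [2.8 2.8] [ 462. -156.   90.] [ 470. -157.   90.]
-x+y [501.  181.5  84. ] [5.7 5.7] [496. 177.  90.] [508. 180.  90.]
shaft ends/mid top
[601.9 305.8 124.1] [69.8 69.8] [684. 378.  20.] [515. 348.  20.]
[592.2 423.7 -86.5] [80.3 80.3] [506. 360.  20.] [689. 367.  20.]
[598.  372.5  12.1] [1.6 1.6] [595. 370.  20.] [602. 366.  20.]
arbor top
[ 528.4 -332.7  154.8] [1.9 1.9]
```

```bash
python3 -m inch '[2,3,1,0,0,-1,0, 6,7,2,0,0,-4,0, 10,11,3,0,0,-7,0, 14,15,3,0,0,-10,0, 18,19,3,0,0,-13,0]'; python3 -m inch '[4,5,1,0,0,-3,0, 8,10,2,0,0,-6,0, 12,14,3,0,0,-9,0, 15,18,4,0,0,-10,0, 18,22,4,0,0,-10,0]'; python3 -c "
from plant import bot;o=bot.get_obs();print(o)"
```

```text
time: 0.65
tool_pos: [311.8, -330.9, 256.3]
tcp_rot: [-3.141, -0.001, 0.061]
contact_force: [-0.1, -0.0, -0.4]
grip_width: 56.3
time: 1.15
tool_pos: [469.0, -140.0, 293.8]
tcp_rot: [3.142, -0.002, -0.114]
contact_force: [0.6, -1.0, 0.3]
grip_width: 45.8
{'time': 1.15, 'joint_positions': array([-4.47211552e-01,  2.28889002e-01,  1.49535767e+00,  5.71385250e-04,
        1.41561848e+00,  1.23757011e+00]), 'dq': array([ 1.03119039,  0.29385612, -0.47071833, -0.00131707,  0.18040969,
        1.01091766]), 'tau': array([ -3.81953806, -41.63723588, -23.70109677,   0.20618843,
         0.08807372,  -1.17456302]), 'tool_pos': array([ 469.01038591, -140.01494695,  293.84233776]), 'tcp_rot': array([ 3.14156122e+00, -1.81715186e-03, -1.14073134e-01]), 'contact_force': array([ 0.58807851, -0.98627091,  0.27686853]), 'moment': array([-0.02655228, -0.03400935, -0.02533325]), 'grip_width': 45.75491389683519}
```

```bash
python3 -m inch '[2,4,0,0,0,0,0, 4,7,0,0,0,0,0, 4,8,0,0,0,0,0, 4,8,0,0,0,0,0, 4,8,0,0,0,0,0]'; cat > look.py <<'E'
import sys,json
from h import *
n=sys.argv[1]
c=bot.calibration("wrist");im=bot.capture("wrist");cv2.imwrite(f"pics/{n}.png",im[:,:,::-1])
json.dump({k:np.asarray(v).tolist() for k,v in c.items()},open(f"{n}.json","w"))
print(bot.get_obs()["tool_pos"],bot.get_obs()["tcp_rot"])
E
python3 look.py w1
```

```text
time: 1.65
tool_pos: [508.5, -60.7, 293.7]
tcp_rot: [3.141, -0.001, -0.114]
contact_force: [-0.3, -0.4, -0.2]
grip_width: 45.9
[508.45963921 -61.08744873 293.76958353] [ 3.14114353e+00 -1.36145895e-03 -1.15217144e-01]
```

View pics/w1.png

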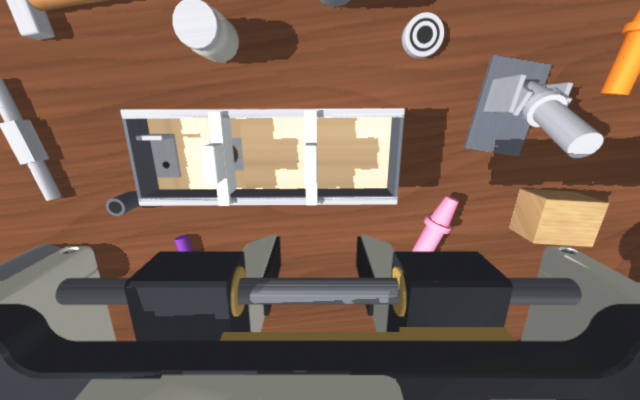

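The wrist view shows the tote's rim corners near (122,110), (404,109), (399,203) and (141,205). The tabs are near (218,160) and (311,155), and the arbor top is near (582,142). I'll take a second view further along +y.

```bash
python3 -m inch '[1,4,0,0,0,0,0, 2,8,0,0,0,0,0, 2,12,0,0,0,0,0, 2,12,0,0,0,0,0, 2,12,0,0,0,0,0]'; 
python3 look.py w2; python3 - <<'E'
from h import *
for n in "12":
    crop(cv2.imread(f"pics/w{n}.png"),100,80,420,260,2.5,f"pics/w{n}z.png")
crop(cv2.imread(f"pics/w2.png"),0,0,640,260,1.25,f"pics/w2a.png")
E
```

```text
time: 2.2
tool_pos: [528.3, 58.0, 293.8]
tcp_rot: [3.14, -0.001, -0.115]
contact_force: [-0.3, -0.6, -0.2]
grip_width: 45.5
[528.35480835  57.38652647 293.8474962 ] [ 3.14035523e+00 -1.49134714e-03 -1.16399923e-01]
```

View pics/w2.png

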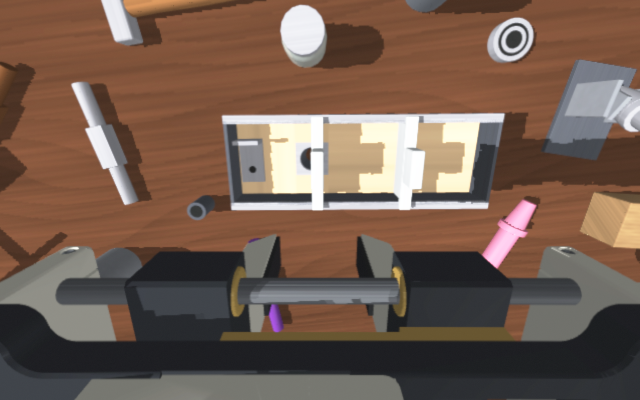

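View pics/w1z.png

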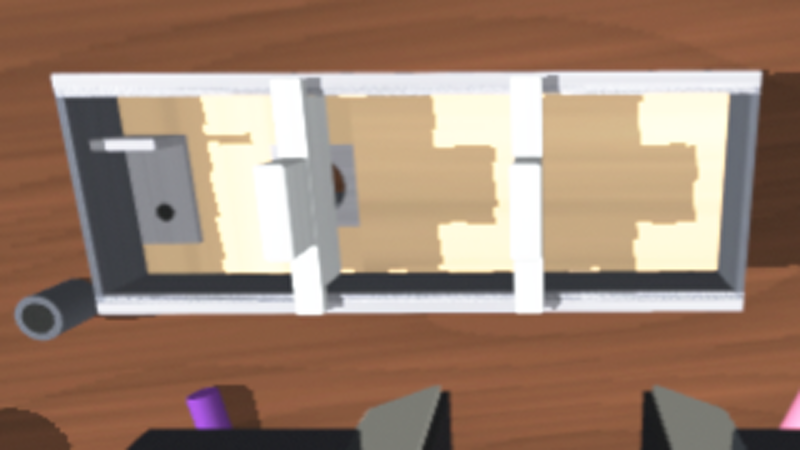

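View pics/w2z.png

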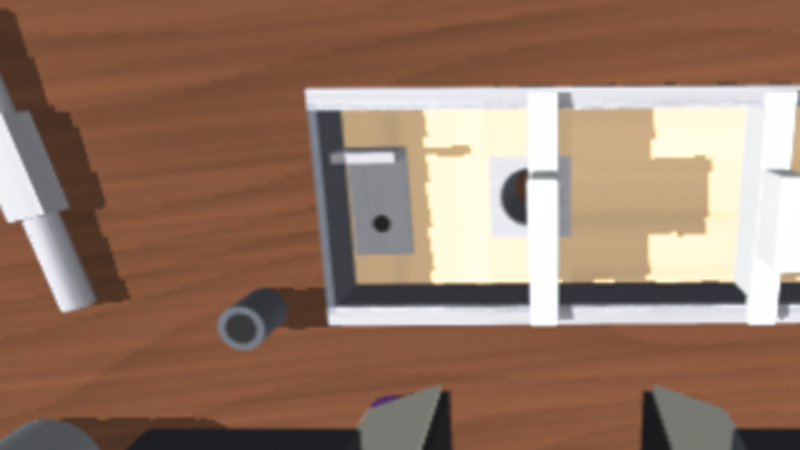

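```bash
python3 - <<'E'
from h import *
crop(cv2.imread(f"pics/w2.png"),190,90,520,230,2.4,f"pics/w2y.png")
crop(cv2.imread(f"pics/w2.png"),50,50,200,250,3,f"pics/w2s.png")
E
```

```text
(no output)
```

View pics/w2y.png

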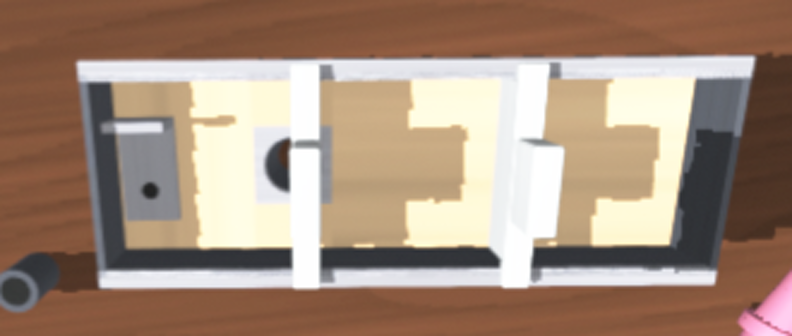

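View pics/w2s.png

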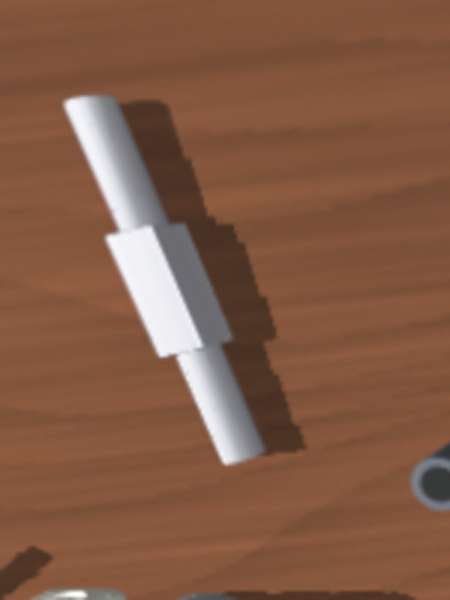

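```bash
cat > m2.py <<'E'
from h import *
import json
L=lambda n:json.load(open(n+".json"))
w1,w2=L("w1"),L("w2")
Z1=lambda p:(np.array(p)+.5)/2.5-.5+[100,80]
Z2=lambda p:(np.array(p)+.5)/2.4-.5+[190,90]
C=[(54,169),(54,-169),(-54,-169),(-54,169)]
p1=[Z1(p) for p in [(53,75),(762,71),(743,311),(97,314)]]
p2=[Z2(p) for p in [(77,62),(754,57),(716,285),(100,289)]]
for a,b,c in zip(p1,p2,C): print(c,*[np.round(q,1) for q in tri([w1,w2],[a,b])])
print("A tab",*[np.round(q,1) for q in tri([w1,w2],[Z1((527,211)),Z2((546,190))])])
# bar ends on top 99 (x=+-58): center of bar end
bars=[("b",w1,Z1((289,79)),58),("b",w1,Z1((311,313)),-58),("a",w1,Z1((527,76)),58),("a",w1,Z1((530,311)),-58),
("b",w2,Z2((306,65)),58),("b",w2,Z2((306,288)),-58),("a",w2,Z2((532,64)),58),("a",w2,Z2((515,287)),-58)]
def f(p,full=0):
    x,y,th,a,b,z=p;M=R.from_euler('z',th).as_matrix()
    W=lambda q:M@np.array(q)+[x,y,z]
    r=[]
    for c,q1,q2 in zip(C,p1,p2):
        P=W([*c,90]);r+=[proj(w1,P)[0]-q1,proj(w2,P)[0]-q2]
    for n,c,q,xx in bars:
        P=W([xx,a if n=="a" else b,99]);r.append(proj(c,P)[0]-q)
    r=np.array(r)
    return r if full else r.ravel()
s=least_squares(f,[541,4,-.11,-100,50,0],loss="soft_l1");print(s.x.round(3),np.degrees(s.x[2]));print(f(s.x,1).round(1))
np.save("tote.npy",s.x)
x,y,th,a,b,z=s.x;M=R.from_euler('z',th).as_matrix()
for n,q in dict(Atab=[0,a,120],Btab=[0,b,120],socket=[0,63,45],shaftplace=[0,-66,45]).items(): print(n,(M@q+[x,y,0]).round(1))
E
python3 m2.py
```

```text
(54, 169) [615.9 164.8  88.5] [0.1 0.1]
(54, -169) [ 578.8 -173.    89. ] [0.2 0.2]
(-54, -169) [ 460.1 -158.9   92.9] [0.1 0.1]
(-54, 169) [497.6 175.8  94.7] [0.2 0.2]
A tab [532.6 -55.  131.4] [0.3 0.3]
[ 5.38271e+02  2.29200e+00 -1.10000e-01 -5.68340e+01  5.45910e+01
  1.67700e+00] -6.31556478172854
[[ 0.1  4.7]
 [ 0.5  4.5]
 [-0.4  5.1]
 [-0.1  4.7]
 [ 0.2 -4.5]
 [ 0.4 -4.7]
 [-0.2 -4.5]
 [-0.5 -4.9]
 [-1.3 -0.7]
 [ 0.1  0.5]
 [-0.6  0.1]
 [-0.6  0.9]
 [ 0.1 -0.6]
 [ 0.7  0.2]
 [ 1.3 -0.8]
 [ 0.1  0.1]]
Atab [532.  -54.2 120. ]
Btab [544.3  56.6 120. ]
socket [545.2  64.9  45. ]
shaftplace [531.  -63.3  45. ]
```

```bash
python3 -m inch '[1.6,-0.1,-4.5,0,0,0.4,0, 1.6,-0.1,-9,0,0,0.4,0, 1.6,-0.1,-13.5,0,0,0.4,0, 1.6,-0.1,-17,0,0,0.4,0, 1.6,-0.1,-18.8,0,0,0.4,0]';python3 -m inch '[0,0,0,0,0,0,0, 0,0,0,0,0,0,-1, 0,0,0,0,0,0,-1, 0,0,0,0,0,0,-1, 0,0,0,0,0,0,-1]'; 
```

```text
time: 2.75
tool_pos: [542.5, 54.0, 102.6]
tcp_rot: [3.14, 0.004, -0.112]
contact_force: [-0.8, -0.6, -0.1]
grip_width: 46.0
time: 3.25
tool_pos: [543.3, 54.1, 103.9]
tcp_rot: [3.14, 0.001, -0.113]
contact_force: [0.2, 3.1, 1.5]
grip_width: 18.5
```

```bash
python3 -m inch '[0,0,0.1,0,0,0,-1, 0,0,0.1,0,0,0,-1, 0,0,0.1,0,0,0,-1, 0,0,0.1,0,0,0,-1, 0,0,0.1,0,0,0,-1]'; 
```

```text
time: 3.75
tool_pos: [543.2, 54.3, 104.5]
tcp_rot: [3.14, 0.001, -0.112]
contact_force: [2.9, 2.7, -9.2]
grip_width: 14.2
```

```bash
python3 -m inch '[0.11,0.99,0,0,0,0,-1, 0.29,2.58,0,0,0,0,-1, 0.47,4.2,0,0,0,0,-1, 0.62,5.6,0,0,0,0,-1, 0.73,6.56,0,0,0,0,-1]';python3 -m inch '[0,0.05,0,0,0,0,-1, 0,0.05,0,0,0,0,-1, 0,0.05,0,0,0,0,-1, 0,0.05,0,0,0,0,0, 0,0.05,0,0,0,0,0]' 
```

```text
time: 4.25
tool_pos: [550.6, 121.5, 104.5]
tcp_rot: [3.14, 0.001, -0.111]
contact_force: [1.3, -3.5, -7.0]
grip_width: 13.5
time: 4.75
tool_pos: [550.7, 121.6, 105.3]
tcp_rot: [3.14, 0.001, -0.112]
contact_force: [-0.2, -0.2, 0.5]
grip_width: 25.9
```

```bash
python3 -m inch '[0,0,0,0,0,0,0, 0,0,0,0,0,0,0, 0,0,3,0,0,0,0, 0,0,6,0,0,0,0, -0.3,-3,6.5,0,0,0,0]';python3 -m inch '[-0.4,-4,0,0,0,0,0, -0.9,-8,0,0,0,0,0, -1.3,-12,0,0,0,0,0, -1.6,-15.2,-1,0,0,0,0, -1.6,-15.2,-3,0,0,0,0]' 
```

```text
time: 5.25
tool_pos: [549.8, 93.7, 174.2]
tcp_rot: [-3.141, -0.006, -0.109]
contact_force: [0.6, -0.7, 0.2]
grip_width: 46.0
time: 5.75
tool_pos: [534.6, -62.5, 145.5]
tcp_rot: [3.14, -0.011, -0.113]
contact_force: [0.0, 0.7, 0.5]
grip_width: 46.1
```

```bash
python3 -m inch '[-0.2,0.7,-1,0,0.6,0,0, -0.2,0.7,-2.5,0,0.6,0,0, -0.2,0.7,-4,0,0.6,0,0, -0.2,0.7,-4,0,0.6,0,-1, -0.2,0.7,-4,0,0.6,0,-1]';python3 -m inch '[0,0,0,0,0,0,-1, 0,0,0,0,0,0,-1, 0,0,0,0,0,0,-1, 0,0,0,0,0,0,-1, 0,0,0,0,0,0,-1]' 
```

```text
time: 6.25
tool_pos: [532.7, -54.9, 105.9]
tcp_rot: [3.139, -0.0, -0.112]
contact_force: [0.6, -0.1, -0.2]
grip_width: 34.4
time: 6.75
tool_pos: [533.2, -54.7, 106.7]
tcp_rot: [3.139, -0.002, -0.112]
contact_force: [-1.0, 2.6, 5.8]
grip_width: 13.7
```

```bash
python3 -m inch '[0.13,1.2,0,0,0,0,-1, 0.33,3,0,0,0,0,-1, 0.55,5,0,0,0,0,-1, 0.77,7,0,0,0,0,-1, 0.97,8.8,0,0,0,0,-1]';python3 -m inch '[0,0,0,0,0,0,-1, 0,0,0,0,0,0,-1, 0,0,0,0,0,0,0, 0,0,0,0,0,0,0, 0,0,0,0,0,0,0]' 
```

```text
time: 7.25
tool_pos: [542.9, 33.9, 106.7]
tcp_rot: [3.138, -0.002, -0.112]
contact_force: [-0.3, -3.8, 1.0]
grip_width: 13.5
time: 7.75
tool_pos: [542.6, 33.2, 106.5]
tcp_rot: [3.138, -0.001, -0.113]
contact_force: [-0.1, -0.3, 0.5]
grip_width: 33.3
```

```bash
python3 -m inch '[0,0,0.5,0,0,0,0.3, 0,0,4,0,0,0,0.3, 0,1,8,0,0,0,0.3, 0,4,11,0,0,2,0.3, 0.3,8,12,0,0,4,0.3]';python3 -m inch '[0.6,5,0,0,0,3,0.3, 1.2,10,0,0,0,6,0.3, 1.8,14,0,0,0,8,0.3, 2.4,18,0,0,0,8,0.3, 3,21,0,0,0,8,0.3]'; python3 -m inch '[0,0,0,0,0,0,0.3, 0,0,0,0,0,0,0.3, 0,0,0,0,0,0,0.3, 0,0,0,0,0,0,0.3, 0,0,0,0,0,0,0.3]'; python3 look.py w3
```

```text
time: 8.25
tool_pos: [547.1, 112.6, 230.8]
tcp_rot: [3.138, -0.007, -0.045]
contact_force: [1.4, -0.8, 0.2]
grip_width: 59.2
time: 8.75
tool_pos: [576.9, 324.8, 231.1]
tcp_rot: [3.139, -0.008, 0.096]
contact_force: [-0.1, -0.5, 0.4]
grip_width: 59.7
time: 9.25
tool_pos: [577.1, 323.6, 231.5]
tcp_rot: [3.139, -0.008, 0.095]
contact_force: [-0.4, 0.3, -0.8]
grip_width: 59.4
[577.07312628 323.81196749 231.43655447] [ 3.13856501 -0.00779432  0.09478907]
```

View pics/w3.png

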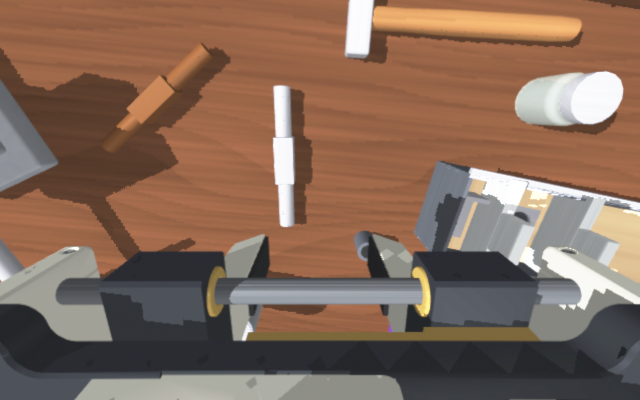

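```bash
python3 - <<'E'
from h import *
crop(cv2.imread(f"pics/w3.png"),225,75,345,235,4,f"pics/w3s.png")
E
```

```text
(no output)
```

View pics/w3s.png

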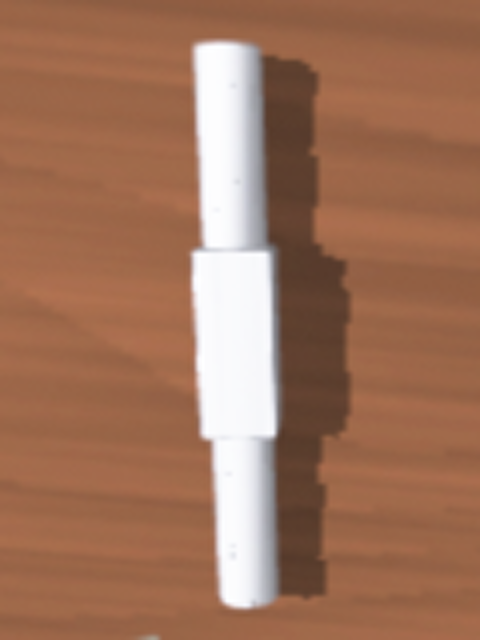

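```bash
cat > m3.py <<'E'
from h import *
import json
L=lambda n:json.load(open(n+".json"))
w2,w3=L("w2"),L("w3");ct=bot.calibration("top")
Z3=lambda p:(np.array(p)+.5)/4-.5+[225,75]
Z2=lambda p:(np.array(p)+.5)/3-.5+[50,50]
Tt=lambda p:(np.array(p)+.5)/3-.5+[190,130]
for p in [(192,251),(271,250),(277,437),(202,440)]: print(atz(w3,Z3(p),24).round(1))
for p in [(228,45),(248,605)]: print("end",atz(w3,Z3(p),18).round(1))
print("top c",atz(w3,Z3((235,345)),24).round(1), "w2",atz(w2,Z2((160,293)),24).round(1),"top",atz(ct,Tt((71,188)),24).round(1))
print(*[np.round(q,1) for q in tri([w2,w3],[Z2((160,293)),Z3((235,345))])])
print(*[np.round(q,1) for q in tri([ct,w3],[Tt((71,188)),Z3((235,345))])])
E
python3 m3.py
```

```text
[621.4 384.1  24. ]
[624.  359.7  24. ]
[564.6 353.7  24. ]
[561.3 378.   24. ]
end [682.5 377.1  18. ]
end [502.5 359.9  18. ]
top c [593.4 369.1  24. ] w2 [593.  367.4  24. ] top [594.4 368.9  24. ]
[592.9 369.3  21.4] [0. 0.]
[593.9 368.6  26.2] [0.2 0.2]
```

```bash
python3 -m inch '[0.8,2.2,-3,0,0.4,0,0.3, 1.6,4.5,-8,0,0.4,0.2,0.3, 1.6,4.5,-13,0,0.4,0.2,0.3, 1.6,4.5,-16,0,0.4,0.2,0.3, 1.6,4.5,-18,0,0.4,0.2,0.3]'; python3 -m inch '[0,0,-0.5,0,0,0,0.3, 0,0,-1,0,0,0,0.3, 0,0,-1.5,0,0,0,0.3, 0,0,-2,0,0,0,0.3, 0,0,-2,0,0,0,0.3]'
```

```text
time: 9.8
tool_pos: [591.3, 367.6, 47.3]
tcp_rot: [3.137, 0.005, 0.098]
contact_force: [-0.5, -0.6, 0.7]
grip_width: 59.5
time: 10.3
tool_pos: [591.4, 367.7, 27.6]
tcp_rot: [3.137, 0.004, 0.098]
contact_force: [-0.5, -0.8, -0.4]
grip_width: 59.5
```

```bash
python3 -m inch '[0.1,0.1,-0.6,0.2,0,0,0.3, 0.1,0.1,-1.3,0.2,0,0,0.3, 0.1,0.1,-2,0.2,0,0,0.3, 0.1,0.1,-2.4,0.2,0,0,0.3, 0.1,0.1,-2.4,0.2,0,0,0.3]'; python3 -m inch '[0,0,0,0,0,0,-1, 0,0,0,0,0,0,-1, 0,0,0,0,0,0,-1, 0,0,0,0,0,0,-1, 0,0,0,0,0,0,-1]'
```

```text
time: 10.8
tool_pos: [591.8, 368.3, 2.4]
tcp_rot: [3.14, 0.006, 0.098]
contact_force: [0.0, -0.5, -0.3]
grip_width: 59.5
time: 11.3
tool_pos: [591.9, 368.5, 2.6]
tcp_rot: [3.14, 0.005, 0.098]
contact_force: [-1.3, 6.0, 0.5]
grip_width: 24.2
```

```bash
python3 -m inch '[0,0,0,0,0,0,-1, 0,0,0.5,0,0,0,-1, 0,0,2,0,0,0,-1, 0,0,5,0,0,0,-1, 0,0,9,0,0,0,-1]'; python3 -m inch '[0,0,4,0,0,0,-1, 0,-1,8,0,0,4,-1, -0.2,-3,11,0,0,10,-1, -0.7,-6,12,0,0,16,-1, -1.2,-9,12,0,0,22,-1]'; python3 -m inch '[-0.5,-4,0,0,0,6,-1, -1.1,-8,0,0,0,12,-1, -1.6,-12,0,0,0,18,-1, -2.1,-16,0,0,0,24,-1, -2.7,-20,0,0,0,30,-1]'
```

```text
time: 11.8
tool_pos: [590.6, 367.8, 92.2]
tcp_rot: [3.139, 0.01, 0.098]
contact_force: [-0.4, 0.1, -3.2]
grip_width: 23.8
time: 12.3
tool_pos: [579.2, 277.4, 215.9]
tcp_rot: [3.138, 0.004, 0.487]
contact_force: [1.5, -0.6, -4.9]
grip_width: 24.1
time: 12.8
tool_pos: [551.6, 75.9, 217.1]
tcp_rot: [3.137, 0.003, 1.015]
contact_force: [0.7, 0.6, -4.2]
grip_width: 24.0
```

```bash
python3 -m inch '[-0.5,-4,0,0,0,6,-1, -1.0,-8,0,0,0,12,-1, -1.6,-12,0,0,0,18,-1, -2.1,-14.1,0,0,0,24,-1, -2.1,-14.1,0,0,0,25.5,-1]'; python3 -m inch '[0,0,0,0,0,0,-1, 0,0,0,0,0,0,-1, 0,0,0,0,0,0,-1, 0,0,0,0,0,0,-1, 0,0,0,0,0,0,-1]'; python3 look.py w4; python3 -c "
from h import *
cv2.imwrite('pics/top4.png',bot.capture('top')[:,:,::-1])
crop(cv2.imread('pics/top4.png'),190,130,450,290,3,'pics/t4.png')"
```

```text
time: 13.3
tool_pos: [529.9, -67.9, 218.1]
tcp_rot: [3.136, 0.004, 1.459]
contact_force: [-0.4, 1.0, -3.7]
grip_width: 23.9
time: 13.8
tool_pos: [530.0, -67.3, 218.1]
tcp_rot: [3.136, 0.004, 1.46]
contact_force: [0.7, 0.4, -4.3]
grip_width: 23.7
[529.99513586 -67.43819075 218.09824299] [3.13620639 0.00442086 1.45975837]
```

View pics/w4.png

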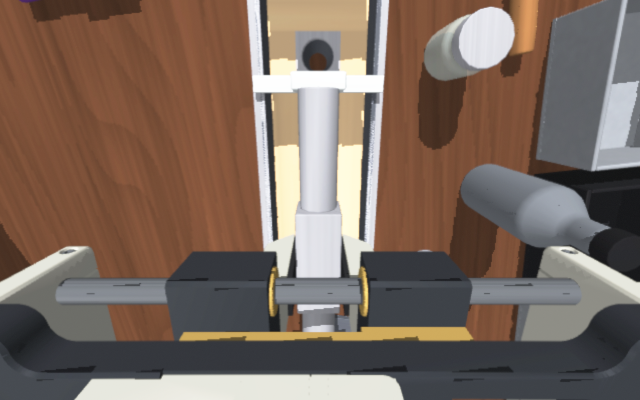

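View pics/t4.png

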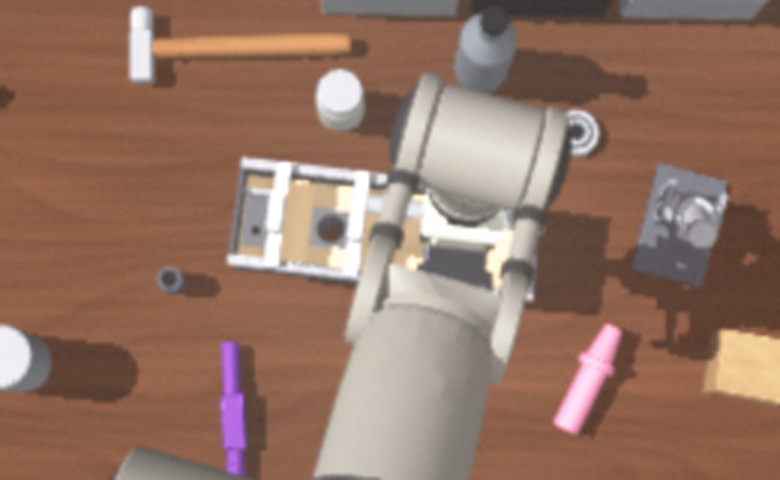

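```bash
python3 - <<'E'
from h import *
import json
w=json.load(open("w4.json"))
x,y,th,*_=np.load("tote.npy");M=R.from_euler('z',th).as_matrix()
loc=lambda P:(M.T@(P-[x,y,0])).round(1)
crop(cv2.imread("pics/w4.png"),220,0,420,260,2.3,"pics/w4z.png")
for n,p,z in [("sock",(318,54),45),("barL",(252,83),99),("barR",(384,83),99),("bar near edge",(318,92),99),("bar far",(318,75),99)]:
    P=atz(w,p,z);print(n,P.round(1),loc(P))
print(loc(np.array([530,-67.4,0])))
E
```

```text
sock [545.7  67.1  45. ] [ 0.2 65.3 45. ]
barL [483.4  41.8  99. ] [-58.9  33.3  99. ]
barR [600.4  28.8  99. ] [58.8 33.1 99. ]
bar near edge [541.   27.9  99. ] [-0.1 25.7 99. ]
bar far [542.6  41.9  99. ] [-0.1 39.8 99. ]
[ -0.6 -70.2   0. ]
```

View pics/w4z.png

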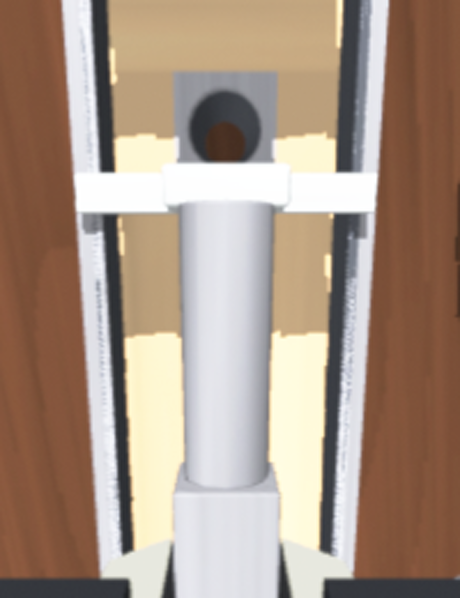

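```bash
python3 -m inch '[0.06,0,-2,0.3,0,0,-1, 0.06,0,-5,0.3,0,0,-1, 0.06,0,-7,0.3,0,0,-1, 0.06,0,-8,0.3,0,0,-1, 0.06,0,-8,0.3,0,0,-1]'; python3 -m inch '[0,0,-1,0,0,0,-1, 0,0,-2.5,0,0,0,-1, 0,0,-4,0,0,0,-1, 0,0,-5,0,0,0,-1, 0,0,-5,0,0,0,-1]'
```

```text
time: 14.4
tool_pos: [529.9, -67.3, 137.0]
tcp_rot: [3.139, -0.001, 1.46]
contact_force: [0.6, 0.5, -3.8]
grip_width: 23.9
time: 14.9
tool_pos: [529.5, -67.2, 86.1]
tcp_rot: [3.141, -0.001, 1.46]
contact_force: [0.1, 0.3, -4.4]
grip_width: 24.1
```

```bash
python3 -m inch '[0.05,0,-1,0,0,0,-1, 0.05,0,-2,0,0,0,-1, 0.05,0,-3,0,0,0,-1, 0.05,0,-3.4,0,0,0,-1, 0.05,0,-3.4,0,0,0,-1]'; python3 -m inch '[0,0,-0.1,0,0,0,-1, 0,0,-0.2,0,0,0,-1, 0,0,-0.3,0,0,0,-1, 0,0,-0.35,0,0,0,-1, 0,0,-0.4,0,0,0,-1]'
```

```text
time: 15.4
tool_pos: [529.5, -67.1, 51.2]
tcp_rot: [-3.14, -0.002, 1.46]
contact_force: [-0.4, -0.7, -3.5]
grip_width: 23.6
time: 15.9
tool_pos: [529.6, -67.0, 47.6]
tcp_rot: [-3.141, -0.002, 1.46]
contact_force: [-1.7, 0.9, 3.7]
grip_width: 23.9
```

```bash
python3 -m inch '[0,0,0,0,0,0,-0.1, 0,0,0,0,0,0,-0.1, 0,0,0,0,0,0,-0.1, 0,0,0,0,0,0,-0.1, 0,0,1,0,0,0,-0.1]'; python3 -m inch '[0,0,2,0,0,0,-0.1, 0,0,5,0,0,0,-0.1, 0,0,9,0,0,0,-0.1, 0,0,13,0,0,0,-0.1, 0,-2,17,0,0,0,-0.1]'; python3 look.py w5
```

```text
time: 16.4
tool_pos: [528.8, -66.8, 57.0]
tcp_rot: [-3.138, -0.002, 1.46]
contact_force: [-0.6, 0.2, -0.0]
grip_width: 41.1
time: 16.9
tool_pos: [528.4, -85.3, 229.5]
tcp_rot: [-3.139, -0.003, 1.462]
contact_force: [1.5, -1.1, -0.6]
grip_width: 41.4
[531.50846737 -89.94866107 236.55887492] [3.13233208e+00 2.03600287e-03 1.46010608e+00]
```

View pics/w5.png

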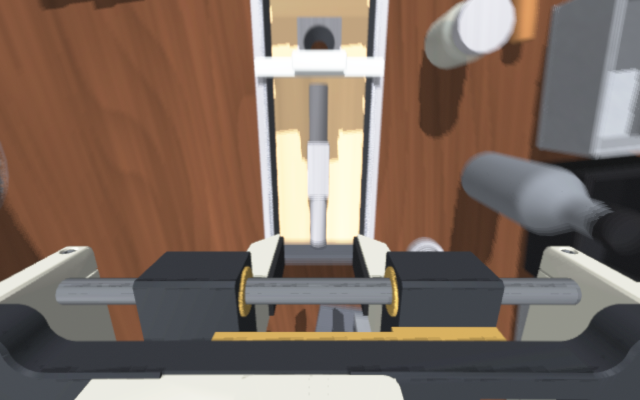

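The shaft lies flat in the long bay: square middle at (318,170), ends at (318,85) and (318,245), clear of both walls. Now I'll go to the rest.

```bash
python3 -m inch '[0,-2,2,0,0,0,0, -1,-6,4,0,0,0,0, -2,-10,5,0,0,0,0, -3,-14,6,0,0,0,0, -3,-18,6,0,0,0,0]'; python3 -m inch '[0,-2,0,0,0,0,0, 0,-2,0,0,0,0,0, 0,-2,0,0,0,0,0, 0,-2,0,0,0,0,0, 0,-2,0,0,0,0,0]'; python3 look.py w6;  python3 -m inch '[1,-4,0,0,0,0,0, 2,-8,0,0,0,0,0, 2,-10,0,0,0,0,0, 2,-10,0,0,0,0,0, 2,-10,0,0,0,0,0]'; python3 look.py w7
```

```text
time: 17.45
tool_pos: [500.8, -271.7, 299.2]
tcp_rot: [3.129, 0.004, 1.46]
contact_force: [0.7, 0.4, -0.2]
grip_width: 46.2
time: 17.95
tool_pos: [501.1, -290.4, 299.5]
tcp_rot: [3.129, 0.004, 1.461]
contact_force: [-0.8, 0.5, -0.5]
grip_width: 46.0
[ 501.07806795 -290.53379722  299.46117376] [3.12896904 0.00402711 1.46127068]
time: 18.5
tool_pos: [521.2, -389.8, 299.1]
tcp_rot: [3.129, 0.003, 1.461]
contact_force: [-0.7, -0.9, 0.1]
grip_width: 46.2
[ 521.2822446  -389.28187962  299.52430194] [3.12914954 0.00331018 1.46222274]
```

View pics/w6.png

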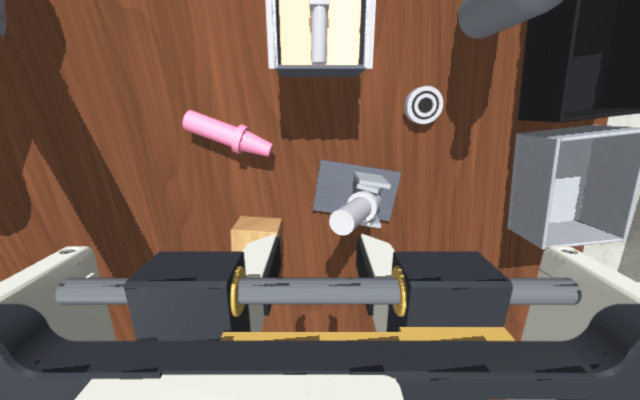

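View pics/w7.png

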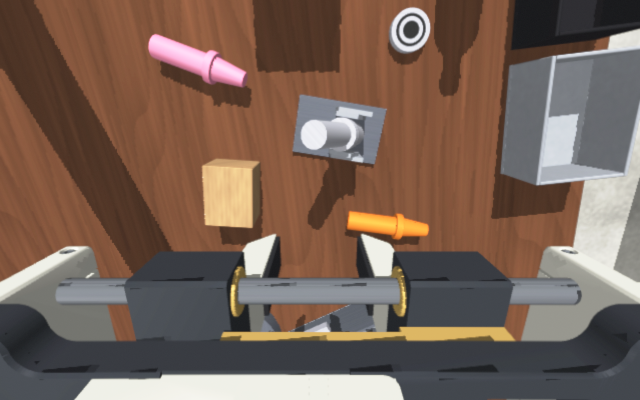

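```bash
python3 - <<'E'
from h import *
crop(cv2.imread("pics/w6.png"),300,150,410,250,5.5,"pics/w6z.png")
crop(cv2.imread("pics/w7.png"),280,85,400,175,5.5,"pics/w7z.png")
E
```

```text
(no output)
```

View pics/w6z.png

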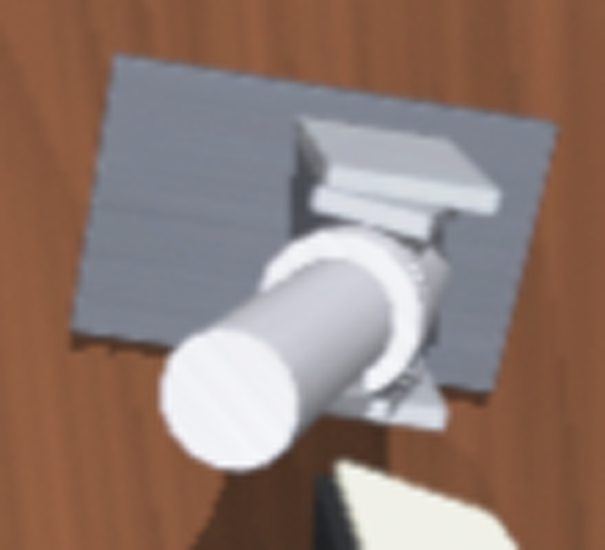

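View pics/w7z.png

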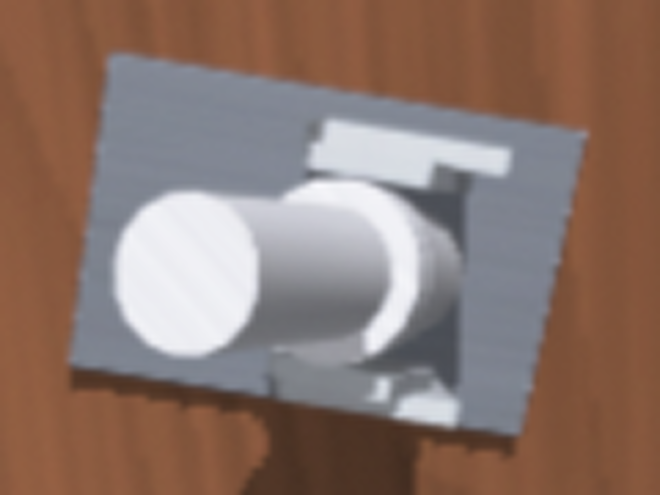

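```bash
cat > m4.py <<'E'
from h import *
import json
L=lambda n:json.load(open(n+".json"))
w6,w7=L("w6"),L("w7");ct,cs=bot.calibration("top"),bot.calibration("scene")
A=lambda p:(np.array(p)+.5)/5.5-.5+[300,150]
B=lambda p:(np.array(p)+.5)/5.5-.5+[280,85]
Tt=lambda p:(np.array(p)+.5)/3-.5+[190,130]
S=lambda p:(np.array(p)+.5)/2.6-.5+[200,120]
C=[(-65,42),(65,42),(65,-42),(-65,-42)]
a=[A(p) for p in [(113,53),(556,122),(492,392),(73,330)]]
b=[B(p) for p in [(108,53),(587,132),(519,435),(70,365)]]
for c,p,q in zip(C,a,b): print(c,*[np.round(t,1) for t in tri([w6,w7],[p,q])],atz(w6,p,8).round(1),atz(w7,q,8).round(1))
def f(p):
    x,y,th=p;M=R.from_euler('z',th).as_matrix();r=[]
    for c,u,v in zip(C,a,b):
        P=M@[*c,8]+[x,y,0];r+=[proj(w6,P)[0]-u,proj(w7,P)[0]-v]
    return np.ravel(r)
s=least_squares(f,[560,-325,0]);x,y,th=s.x;print("rest",s.x.round(3),np.degrees(th),f(s.x).round(1))
M=R.from_euler('z',th).as_matrix();ax=M@[-np.sin(np.radians(26)),0,np.cos(np.radians(26))]
top=M@[0,0,78]+[x,y,0]+86*ax
print("axis",ax.round(3),"top pred",top.round(1))
for nm,c,p in [("w6",w6,A((229,400))),("w7",w7,B((187,273))),("top",ct,Tt((704,233))),("scene",cs,S((164,367)))]:
    print(nm,"pix",p.round(1),"pred",proj(c,top)[0].round(1),"at z",atz(c,p,top[2]).round(1))
for cc,pp in [((w6,w7),(A((229,400)),B((187,273)))),((w6,w7,cs,ct),(A((229,400)),B((187,273)),S((164,367)),Tt((704,233))))]:
    print("tri",*[np.round(t,1) for t in tri(cc,pp)])
E
python3 m4.py
```

```text
(-65, 42) [ 508.2 -285.7    3.7] [0.1 0.1] [ 508.4 -285.     8. ] [ 508.3 -286.     8. ]
(65, 42) [ 634.8 -320.2    4. ] [0.3 0.3] [ 633.4 -319.3    8. ] [ 634.2 -320.     8. ]
(65, -42) [ 611.3 -400.    10.5] [0.1 0.1] [ 611.9 -401.1    8. ] [ 611.7 -400.5    8. ]
(-65, -42) [ 487.3 -366.3    8.7] [0.2 0.2] [ 487.4 -366.5    8. ] [ 487.  -366.5    8. ]
rest [ 5.60285e+02 -3.43141e+02 -2.65000e-01] -15.181790036236185 [ 0.2  0.4  0.1 -0.3  0.4  0.2 -0.2 -0.3  0.  -0.2  0.2  0.1 -0.5  0.1
 -0.3  0.1]
axis [-0.423  0.115  0.899] top pred [ 523.9 -333.3  155.3]
w6 pix [341.2 222.3] pred [341.  221.9] at z [ 524.1 -333.7  155.3]
w7 pix [313.6 134.2] pred [313.2 134.5] at z [ 524.3 -333.   155.3]
top pix [424.3 207.3] pred [424.2 208.2] at z [ 526.9 -333.8  155.3]
scene pix [262.8 260.8] pred [260.9 260.4] at z [ 530.2 -331.8  155.3]
tri [ 524.2 -332.9  157.3] [0.2 0.2]
tri [ 526.2 -333.   154.7] [2.3 1.9 3.9 1.2]
```

```bash
cat > goal.py <<'E'
from h import *
ax=np.array([-.423,.115,.899]);ax/=np.linalg.norm(ax)
yaw=1.4606
def Rt(n=26):
    down=R.from_euler('xyz',[np.pi,0,yaw])
    v=np.cross([0,0,-1],-ax);v=v/np.linalg.norm(v)*np.radians(26)
    return R.from_rotvec(v)*down
up=R.from_euler('xyz',[np.pi,0,yaw])
def shift(pos,rot):
    o=bot.get_obs();c=R.from_euler('xyz',o["tcp_rot"])
    print("shift cm",((np.array(pos)-o["tool_pos"])/10).round(2),"turn deg",np.degrees((rot*c.inv()).as_rotvec()).round(2),"q",o["joint_positions"].round(2),"F",o["contact_force"].round(1))
E
python3 -c "
from goal import *
shift([503.6,-327.7,198.4],Rt())"
```

```text
shift cm [ -1.77   6.16 -10.11] turn deg [ -6.54 -24.41  -0.08] q [-0.76  0.54  1.01  0.    1.58 -0.65] F [1.1 1.2 0.6]
```

```bash
python3 -m inch '[-0.4,1.2,-2,-1.3,-4.9,0,0.3, -0.8,2.4,-4,-2.6,-9.8,0,0.3, -1.2,3.8,-6,-3.9,-14.7,0,0.3, -1.5,5,-8,-5.2,-19.6,0,0.3, -1.8,6.2,-10,-6.5,-24.4,0,0.3]'; python3 -m inch '[0,0,0,0,0,0,0.3, 0,0,0,0,0,0,0.3, 0,0,0,0,0,0,0.3, 0,0,0,0,0,0,0.3, 0,0,0,0,0,0,0.3]';python3 -c "
from goal import *
shift([503.6,-327.7,198.4],Rt());shift([541.7,-338.1,117.5],Rt())"; python3 look.py w8
```

```text
time: 19.05
tool_pos: [503.0, -325.3, 200.2]
tcp_rot: [2.688, 0.07, 1.447]
contact_force: [1.7, 0.9, -0.3]
grip_width: 59.3
time: 19.55
tool_pos: [504.1, -326.2, 201.4]
tcp_rot: [2.687, 0.071, 1.447]
contact_force: [-0.1, 0.2, -0.5]
grip_width: 59.9
shift cm [-0.05 -0.15 -0.3 ] turn deg [ 0.23  0.3  -0.13] q [-0.83  0.3   1.76  0.37  0.72 -0.96] F [-0.1  0.2 -0.5]
shift cm [ 3.76 -1.19 -8.39] turn deg [ 0.23  0.3  -0.13] q [-0.83  0.3   1.76  0.37  0.72 -0.96] F [-0.1  0.2 -0.5]
[ 503.8011005  -325.93618525  200.95843954] [2.68741897 0.07073968 1.44695964]
```

View pics/w8.png

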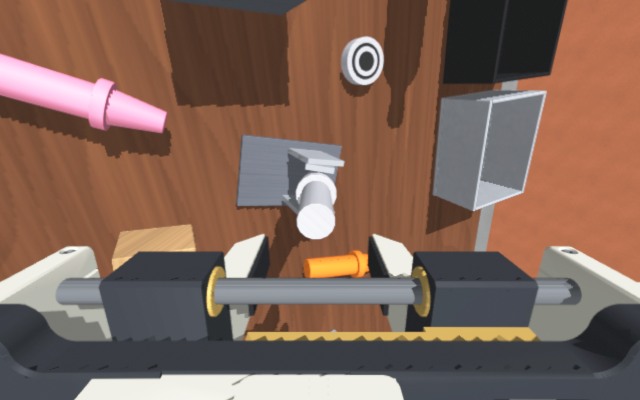

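```bash
python3 -m inch '[0.8,-0.3,-1.8,0.2,0.3,0,0.3, 1.7,-0.5,-3.6,0.2,0.3,0,0.3, 2.5,-0.8,-5.4,0.2,0.3,0,0.3, 3,-0.95,-6.6,0.2,0.3,0,0.3, 3,-0.95,-6.6,0.2,0.3,0,0.3]'; python3 -c "
from goal import *
shift([541.7,-338.1,117.5],Rt())"; python3 look.py w9
```

```text
time: 20.1
tool_pos: [533.7, -335.0, 133.1]
tcp_rot: [2.696, 0.066, 1.448]
contact_force: [0.9, 0.7, -0.3]
grip_width: 59.6
shift cm [ 0.8  -0.31 -1.56] turn deg [-0.13 -0.15 -0.15] q [-0.8   0.44  1.76  0.42  0.58 -1.  ] F [ 0.9  0.7 -0.3]
[ 533.83102032 -335.30471073  134.32659208] [2.69416898 0.06695795 1.44766411]
```

View pics/w9.png

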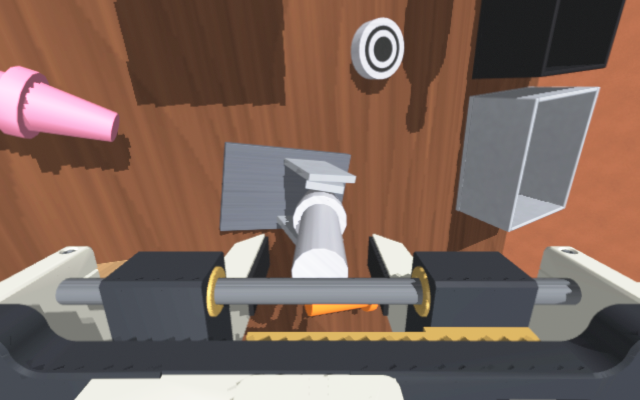

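Aligned, with the arbor centred between the jaws at (320,262). I'll finish the approach and close.

```bash
python3 -m inch '[0.3,-0.1,-0.6,-0.1,-0.1,0,0.3, 0.6,-0.2,-1.2,-0.1,-0.1,0,0.3, 0.8,-0.3,-1.6,-0.1,-0.1,0,0.3, 0.8,-0.3,-1.6,-0.1,-0.1,0,0.3, 0.8,-0.3,-1.6,-0.1,-0.1,0,-1]'; python3 -c "
from goal import *
shift([541.7,-338.1,117.5],Rt())"; python3 -m inch '[0,0,0,0,0,0,-1, 0,0,0,0,0,0,-1, 0,0,0,0,0,0,-1, 0,0,0,0,0,0,-1, 0,0,0,0,0,0,-1]'
```

```text
time: 20.65
tool_pos: [541.8, -338.3, 118.3]
tcp_rot: [2.692, 0.068, 1.448]
contact_force: [-0.4, -0.1, -0.7]
grip_width: 55.0
shift cm [-0.01  0.02 -0.08] turn deg [ 0.03  0.01 -0.14] q [-0.79  0.47  1.76  0.43  0.55 -1.01] F [-0.4 -0.1 -0.7]
time: 21.15
tool_pos: [541.7, -338.3, 118.4]
tcp_rot: [2.692, 0.068, 1.448]
contact_force: [-2.5, 1.8, 2.0]
grip_width: 29.0
```

```bash
python3 -m inch '[0,0,0,0,0,0,-1, -0.21,0.06,0.45,0,0,0,-1, -0.63,0.17,1.35,0,0,0,-1, -1.27,0.34,2.7,0,0,0,-1, -1.9,0.52,4.05,0,0,0,-1]'; python3 -m inch '[-0.63,0.17,1.35,0,0,0,-1, -1.27,0.34,2.7,0,0,0,-1, -1.9,0.52,4.05,0,0,0,-1, -2.33,0.63,4.95,0,0,0,-1, -2.5,0.7,7,0,0,0,-1]'; python3 -c "
from goal import *
shift([475,-310,300],up)"; python3 look.py w10
```

```text
time: 21.65
tool_pos: [522.0, -332.8, 159.9]
tcp_rot: [2.693, 0.068, 1.448]
contact_force: [-0.3, 0.6, -3.7]
grip_width: 29.1
time: 22.15
tool_pos: [495.6, -324.9, 229.5]
tcp_rot: [2.695, 0.067, 1.448]
contact_force: [-0.1, -0.3, -5.0]
grip_width: 29.0
shift cm [-2.06  1.49  7.05] turn deg [ 6.7  24.95 -0.13] q [-0.84  0.26  1.73  0.34  0.8  -0.93] F [-0.1 -0.3 -5. ]
[ 497.20305841 -326.49171564  234.44103664] [2.68904    0.0713283  1.44689965]
```

View pics/w10.png

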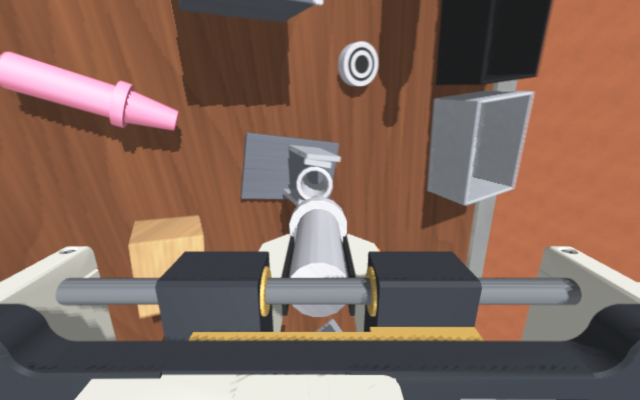

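```bash
python3 -m inch '[-0.4,0,2,1.2,4.5,0,-1, -0.8,1,3,2.7,10,0,-1, -0.8,3,3.5,4.1,15.5,0,-1, -0.5,6,3.5,5.5,21,0,-1, 0,10,3.5,6.7,25,0,-1]'; python3 -m inch '[0.4,4,0,0,0,0,-1, 0.9,8.5,0,0,0,0,-1, 1.5,13,0,0,0,0,-1, 2.1,17.5,0,0,0,0,-1, 2.5,21,0,0,0,0,-1]'; python3 -c "
from goal import *
shift([545,0,250],up)"
```

```text
time: 22.7
tool_pos: [497.7, -226.8, 269.9]
tcp_rot: [3.138, 0.005, 1.462]
contact_force: [1.2, -0.1, -4.2]
grip_width: 28.9
time: 23.2
tool_pos: [523.0, -14.2, 270.1]
tcp_rot: [3.136, 0.004, 1.463]
contact_force: [-0.3, -0.1, -5.0]
grip_width: 29.0
shift cm [ 2.2   1.42 -2.01] turn deg [ 0.28  0.28 -0.14] q [-0.17  0.31  1.46 -0.    1.37 -0.06] F [-0.3 -0.1 -5. ]
```

```bash
python3 -m inch '[1.3,0,0,0.3,0.3,-0.1,-1, 1.3,0,0,0.3,0.3,-0.1,-1, 1.3,0,0,0.3,0.3,-0.1,-1, 1.3,0,0,0.3,0.3,-0.1,-1, 1.3,0,0,0.3,0.3,-0.1,-1]'; python3 look.py w11;python3 -m inch '[0.3,2,0,0,0,0,-1, 0.6,5,0,0,0,0,-1, 0.8,7,0,0,0,0,-1, 0.8,7,0,0,0,0,-1, 0.8,7,0,0,0,0,-1]'; python3 look.py w12; python3 - <<'E'
from h import *
crop(cv2.imread("pics/w11.png"),220,0,420,260,2.3,"pics/w11z.png")
crop(cv2.imread("pics/w12.png"),220,0,420,260,2.3,"pics/w12z.png")
E
```

```text
time: 23.7
tool_pos: [535.6, -14.9, 270.1]
tcp_rot: [-3.141, -0.0, 1.46]
contact_force: [-0.7, 0.2, -4.3]
grip_width: 29.1
[535.63047633 -14.89008875 270.11966155] [-3.14120358e+00 -2.71213001e-04  1.46001049e+00]
time: 24.25
tool_pos: [543.5, 54.8, 270.1]
tcp_rot: [-3.141, 0.0, 1.46]
contact_force: [-0.4, -0.0, -3.0]
grip_width: 29.0
[543.57429372  54.35461928 270.11290792] [-3.14128355e+00  2.91101461e-04  1.45966310e+00]
```

View pics/w11z.png

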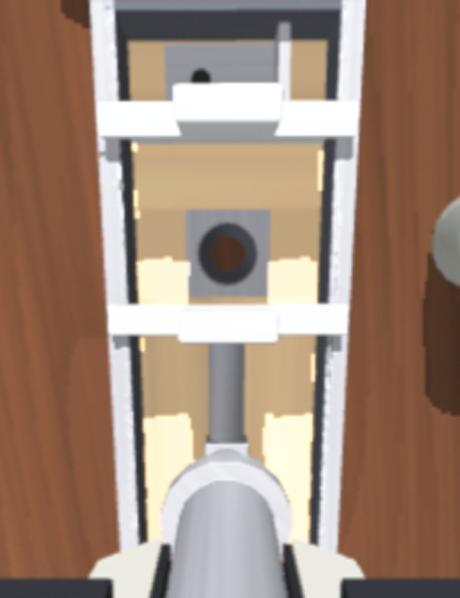

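View pics/w12z.png

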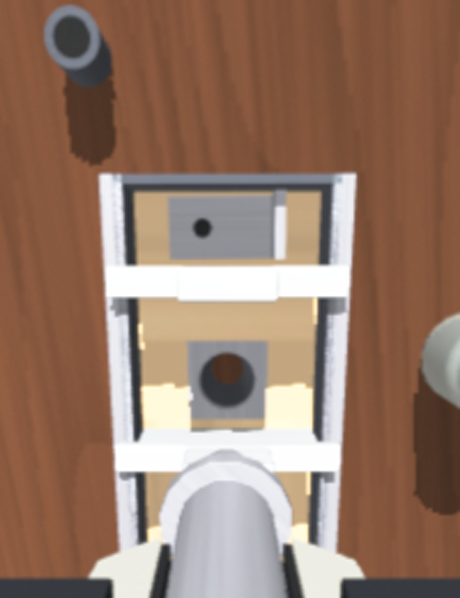

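```bash
cat > m5.py <<'E'
from h import *
import json
L=lambda n:json.load(open(n+".json"))
a,b=L("w11"),L("w12")
Z=lambda p:(np.array(p)+.5)/2.3-.5+[220,0]
iz=lambda q:(np.array(q)-[220,0]+.5)*2.3-.5
print("socket",atz(a,Z((228,253)),45).round(1),atz(b,Z((227.5,379)),45).round(1),tri([a,b],[Z((228,253)),Z((227.5,379))]))
pos=np.array([543.57,54.35,270.1]);rot=R.from_euler('xyz',[-3.1413,.0003,1.4597]).as_matrix()
im=cv2.imread("pics/w12z.png")
t=np.linspace(0,2*np.pi,60)
def ring(z,r,col): # arbor z
    s=z-87 # along -tool z
    P=pos+ (rot@np.array([r*np.cos(t),r*np.sin(t),0*t-s])).T
    q=iz(proj(b,P))
    cv2.polylines(im,[q.round().astype(int).reshape(-1,1,2)],True,col,1)
ring(52,21,(0,0,255));ring(42,21,(0,255,255));ring(52,15,(0,255,0));ring(128,15,(255,0,0))
cv2.imwrite("pics/w12o.png",cv2.resize(im[400:598,80:380],None,fx=2.5,fy=2.5))
E
python3 m5.py
```

```text
socket [545.3  65.7  45. ] [545.2  65.8  45. ] (array([545.23204589,  65.65932346,  44.49463443]), [np.float64(0.0553294153188534), np.float64(0.0553294153188696)])
```

View pics/w12o.png

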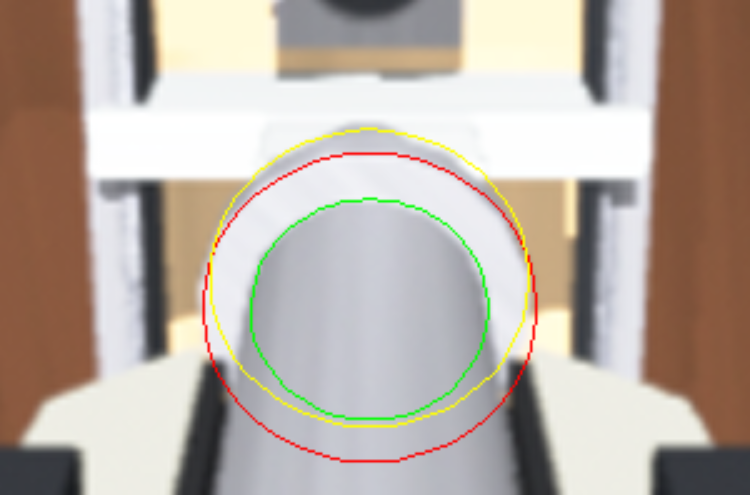

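```bash
python3 -m inch '[0.2,0.6,-1,0,0,0,-1, 0.2,1.13,-4,0,0,0,-1, 0.2,1.13,-8,0,0,0,-1, 0.2,1.13,-11,0,0,0,-1, 0.2,1.13,-12,0,0,0,-1]'; python3 -m inch '[0,0,0,0,0,0,-1, 0,0,0,0,0,0,-1, 0,0,0,0,0,0,-1, 0,0,0,0,0,0,-1, 0,0,0,0,0,0,-1]'; python3 -c "
from goal import *
shift([545.5,65.7,140],up)"
```

```text
time: 24.8
tool_pos: [543.3, 65.2, 146.3]
tcp_rot: [-3.134, 0.001, 1.459]
contact_force: [0.4, 0.7, -5.0]
grip_width: 28.9
time: 25.3
tool_pos: [543.8, 65.2, 147.3]
tcp_rot: [-3.136, 0.001, 1.459]
contact_force: [0.4, -0.2, -3.2]
grip_width: 29.1
shift cm [ 0.17  0.05 -0.73] turn deg [ 0.01 -0.3   0.11] q [-0.02  0.46  1.57 -0.    1.11  0.09] F [ 0.4 -0.2 -3.2]
```

```bash
python3 -m inch '[0.17,0.05,-0.3,0,-0.3,0.1,-1, 0.17,0.05,-0.8,0,-0.3,0.1,-1, 0.17,0.05,-1.3,0,-0.3,0.1,-1, 0.17,0.05,-1.8,0,-0.3,0.1,-1, 0.17,0.05,-2,0,-0.3,0.1,-1]'; python3 -c "
from goal import *
shift([545.5,65.7,105],up)"
```

```text
time: 25.8
tool_pos: [545.1, 65.7, 126.3]
tcp_rot: [-3.14, 0.0, 1.46]
contact_force: [0.3, 0.5, -4.2]
grip_width: 28.7
shift cm [ 0.04 -0.   -2.13] turn deg [ 0.01 -0.09  0.01] q [-0.02  0.48  1.6  -0.    1.06  0.09] F [ 0.3  0.5 -4.2]
```

```bash
python3 -m inch '[0.05,0,-0.4,0,-0.1,0,-1, 0.05,0,-0.9,0,-0.1,0,-1, 0.05,0,-1.4,0,-0.1,0,-1, 0.05,0,-1.9,0,-0.1,0,-1, 0.05,0,-2.2,0,-0.1,0,-1]'; python3 -c "
from goal import *
shift([545.5,65.7,97],up)"
```

```text
time: 26.3
tool_pos: [545.4, 65.7, 103.7]
tcp_rot: [-3.141, 0.0, 1.46]
contact_force: [1.3, 1.1, -4.2]
grip_width: 29.2
shift cm [ 0.01 -0.   -0.67] turn deg [ 0.01 -0.03  0.01] q [-0.02  0.51  1.62 -0.    1.01  0.09] F [ 1.3  1.1 -4.2]
```

```bash
python3 -m inch '[0,0,-0.15,0,0,0,-1, 0,0,-0.3,0,0,0,-1, 0,0,-0.5,0,0,0,-1, 0,0,-0.7,0,0,0,-1, 0,0,-0.8,0,0,0,-1]'; python3 -m inch '[0,0,-0.1,0,0,0,-1, 0,0,-0.2,0,0,0,-1, 0,0,-0.25,0,0,0,-1, 0,0,-0.3,0,0,0,-1, 0,0,-0.3,0,0,0,-1]';python3 -c "
from goal import *
shift([545.5,65.7,90],up)"
```

```text
time: 26.8
tool_pos: [545.3, 65.7, 95.5]
tcp_rot: [-3.141, 0.0, 1.46]
contact_force: [0.2, 0.0, -3.6]
grip_width: 29.0
time: 27.3
tool_pos: [545.3, 65.7, 92.5]
tcp_rot: [-3.141, 0.0, 1.46]
contact_force: [0.1, -0.5, -3.9]
grip_width: 29.0
shift cm [ 0.02 -0.   -0.25] turn deg [ 0.01 -0.04  0.01] q [-0.02  0.53  1.63 -0.    0.98  0.09] F [ 0.1 -0.5 -3.9]
```

Still free of contact. I'll go down in 1 mm steps.

```bash
python3 -m inch '[0,0,-0.1,0,0,0,-1, 0,0,-0.1,0,0,0,-1, 0,0,-0.2,0,0,0,-1, 0,0,-0.2,0,0,0,-1, 0,0,-0.2,0,0,0,-1]'
```

```text
time: 27.8
tool_pos: [545.3, 65.7, 90.5]
tcp_rot: [-3.141, 0.0, 1.46]
contact_force: [-0.3, -0.6, -3.9]
grip_width: 28.7
```

```bash
python3 -m inch '[0,0,-0.05,0,0,0,-1, 0,0,-0.1,0,0,0,-1, 0,0,-0.15,0,0,0,-1, 0,0,-0.15,0,0,0,-1, 0,0,-0.15,0,0,0,-1]'
```

```text
time: 28.3
tool_pos: [545.4, 65.7, 89.8]
tcp_rot: [-3.142, 0.0, 1.46]
contact_force: [-3.0, -0.9, 6.4]
grip_width: 29.0
```

```bash
python3 -m inch '[0,0,-0.05,0,0,0,-1, 0,0,-0.05,0,0,0,-1, 0,0,-0.1,0,0,0,-1, 0,0,-0.1,0,0,0,-1, 0,0,-0.1,0,0,0,-1]'; python3 look.py w13; python3 - <<'E'
from h import *
crop(cv2.imread("pics/w13.png"),200,60,440,320,2.2,"pics/w13z.png")
E
```

```text
time: 28.8
tool_pos: [545.4, 65.7, 89.8]
tcp_rot: [3.141, 0.0, 1.461]
contact_force: [-5.3, 0.5, 9.7]
grip_width: 28.9
[545.35688433  65.6713745   89.73251701] [3.14115342e+00 3.15722072e-04 1.46058721e+00]
```

View pics/w13z.png

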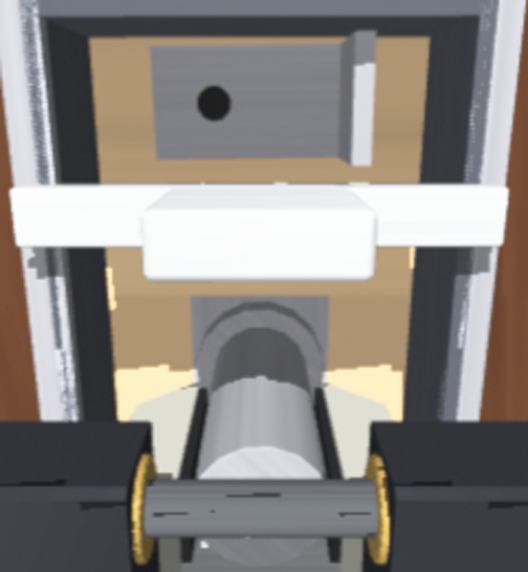

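```bash
python3 -m inch '[-0.03,0,0.05,0,0,0,-1, -0.03,0,0.05,0,0,0,-0.3, -0.03,0,0.05,0,0,0,-0.1, -0.03,0,0.05,0,0,0,0, -0.03,0,0.05,0,0,0,0]';  python3 -m inch '[0,0,0,0,0,0,0, 0,0,1,0,0,0,0, 0,0,3,0,0,0,0, 0,0,6,0,0,0,0, 0,0,9,0,0,0,0]'; python3 look.py w14
```

```text
time: 29.35
tool_pos: [545.3, 65.7, 90.2]
tcp_rot: [3.141, 0.0, 1.461]
contact_force: [0.1, -0.6, -0.0]
grip_width: 45.3
time: 29.85
tool_pos: [545.1, 65.7, 181.7]
tcp_rot: [3.141, 0.0, 1.46]
contact_force: [1.1, 0.1, -0.5]
grip_width: 45.9
[547.71483882  65.72974309 187.23825823] [ 3.13195522e+00 -6.27715136e-04  1.46065309e+00]
```

View pics/w14.png

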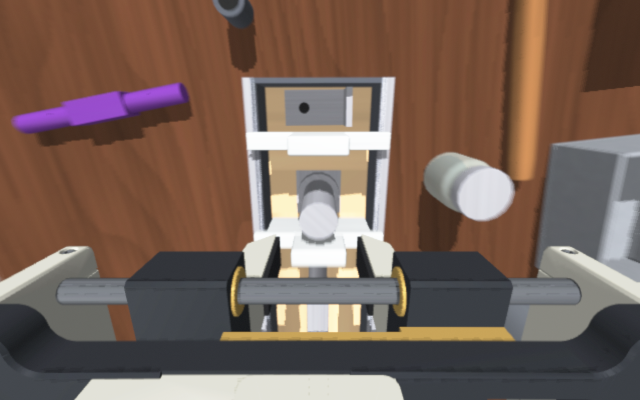

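```bash
python3 -m inch '[0,0,3,0,0,0,0, 0,0,7,0,0,0,0, -1,-4,10,0,0,0,0, -3,-8,10,0,0,0,0, -4,-11,10,0,0,0,0]'; python3 -m inch '[-1,-2,0,0,0,0,0, -2,-2,0,0,0,0,0, -2,-2,0,0,0,0,0, -2,-2,0,0,0,0,0, -2,-2,0,0,0,0,0]'; python3 look.py w15; python3 - <<'E'
from h import *
for n in("scene","top"): cv2.imwrite(f"pics/{n}15.png",bot.capture(n)[:,:,::-1])
crop(cv2.imread("pics/scene15.png"),260,140,400,280,4,"pics/s15.png")
crop(cv2.imread("pics/w15.png"),180,0,460,240,2.5,"pics/w15z.png")
E
```

```text
time: 30.4
tool_pos: [506.9, -45.9, 289.2]
tcp_rot: [3.129, 0.0, 1.461]
contact_force: [0.3, 0.2, -0.5]
grip_width: 46.0
time: 30.9
tool_pos: [487.3, -65.0, 289.3]
tcp_rot: [3.129, 0.0, 1.462]
contact_force: [0.1, 0.4, -0.9]
grip_width: 45.9
[487.32849417 -65.03620774 289.10457907] [3.12888622e+00 1.49020636e-04 1.46217368e+00]
```

View pics/w15z.png

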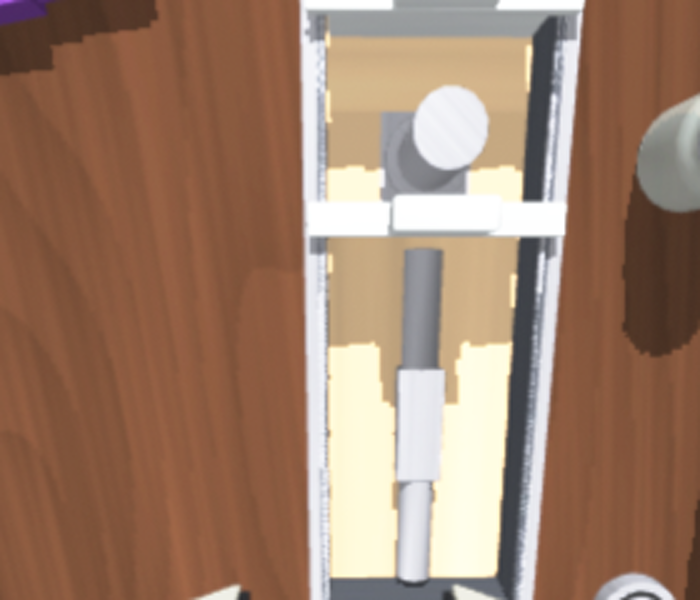

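View pics/s15.png

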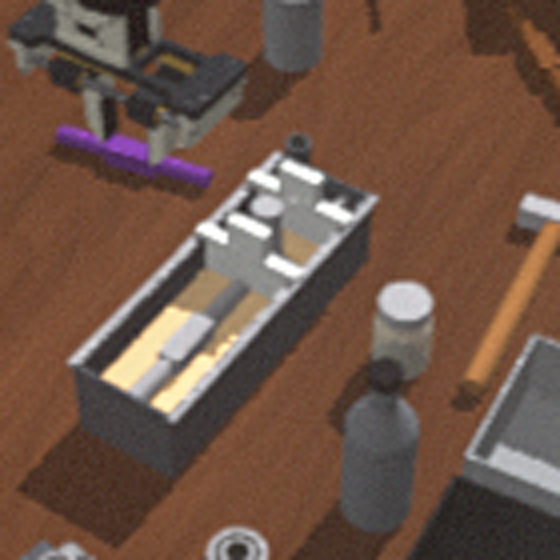

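View pics/top15.png

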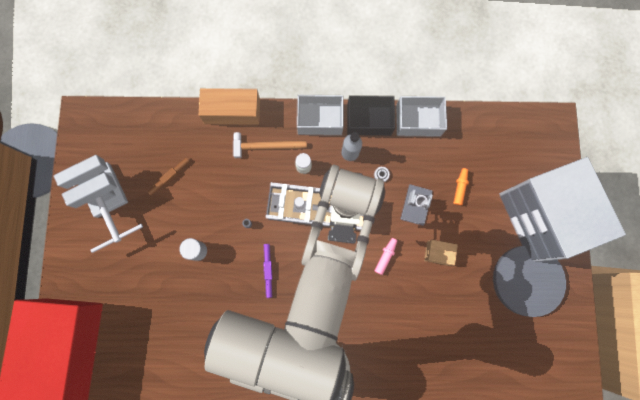

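```bash
python3 - <<'E'
from h import *
import json
L=lambda n:json.load(open(n+".json"))
b=L("w15");cs,ct=bot.calibration("scene"),bot.calibration("top")
x,y,th,*_=np.load("tote.npy");M=R.from_euler('z',th).as_matrix()
loc=lambda P:(M.T@(P-[x,y,0])).round(1)
Z=lambda p:(np.array(p)+.5)/2.5-.5+[180,0]
print("arbor top z131",loc(atz(b,Z((451,127)),131)))
s=(np.array((266,206))+.5)/4-.5+[260,140]
print("tri",[np.round(t,1) for t in tri([b,cs],[Z((451,127)),s])], "scene@131",loc(atz(cs,s,131)))
print("shaft ends",loc(atz(b,Z((424,250)),65)),loc(atz(b,Z((413,580)),62)),"A bar",loc(atz(b,Z((435,219)),99)))
for z in(129,131,133):
  t=np.linspace(0,6.28,40);P=np.array([545.2+15*np.cos(t),65.6+15*np.sin(t),z+0*t]).T;q=proj(b,P);q=(q-[180,0]+.5)*2.5-.5
  print(z,q.min(0).round(1),q.max(0).round(1))
E
```

```text
arbor top z131 [1.00e-01 6.45e+01 1.31e+02]
tri [array([546.7,  67.6, 127.5]), array([0.9, 0.9])] scene@131 [  3.7  63.7 131. ]
shaft ends [-1.5 20.6 65. ] [  -1.5 -160.2   62. ] A bar [-0.9 32.8 99. ]
129 [412.2  87.8] [487.3 171.3]
131 [412.7  86.5] [488.3 170.6]
133 [413.2  85.2] [489.3 169.9]
```

```bash
python3 -c "
from plant import bot
print(bot.get_obs()['contact_force'],bot.close_job())"
```

```text
the job is handed in; nothing more can be done
[-0.03268738 -0.0014865   0.19710035] None
```

The job is done and handed in at about 31 s of the 72 s allowed. No verdict is reported, so what follows rests on my own checks.

**What I did**
- I slid divider b by its tab to about tote y = +120 mm, then divider a to about +32 mm.
- I laid the long shaft flat in the long bay. Contact with the floor came at the expected height, and I released it there.
- I drew the arbor out of the rest along its axis, turned it upright and lowered it in small steps into the socket. Contact came at the expected height (about 10 N on the tool), and I released it there.

**Last checks**
- **Shaft:** its ends measure at tote y = −160 and +21 mm, about 5 mm from the end wall and from divider a's bar. It is 1.5 mm off the centre line.
- **Arbor:** its top outline in the wrist picture fits an upright, seated arbor (top at 131 mm, over the socket) to within about 1 mm.
- **Bracket and bystanders:** the bracket still lay in its bay in the last wrist picture that showed it, and nothing else on the bench looked moved.
- **Robot:** the tool was clear of everything, with no force on it.

**Disagreements**
- The scene camera with the wrist camera puts the arbor's top at 127.5 mm, and alone it places the top about 3.7 mm to the side. It was off by a similar amount when I measured the arbor in the rest, so I went by the wrist camera.
- The tote's outer width measured 118 mm against the 108 mm given. I took this to be its rails, since the bays and the centre line fitted.

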